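Lock the last quarter-turn stud of an equipment case with its key

TASK

Lock the cover of the grey case: take the T-handled key out of its wooden holder, set its blade into the slot of the stud that still stands proud, press the stud in without forcing it and turn it clockwise a quarter turn until it clicks into its catch. Only the key may touch the stud. Then put the key back upright in its holder, leave the other things where they are, and let go.

Things in the scene. Friction and masses are not known exactly. Their poses are not given: they have to be found in the camera images.
- case: Fixed grey metal case 190 x 300 x 80 mm tall, with two studs 190 mm apart along its y axis on its top. Origin: centre of its underside. One stud stands open (see stud_seat), the other, at the other end, is already locked: lower, slot turned across.
- stud_seat: Seat of the open stud: fixed aluminium collar on top of the case, 60 mm across, 4 mm high. Origin on its axis, on the case's top face; z up. The stud's steel disc head, 34 mm across, has a straight slot right across its top, 4.5 mm wide, 5 mm deep. The head's top is 16 mm above the origin while open, 12.5 mm when locked. The key fits from straight above.
- head_top (a point): Point of the seat (it does not move with the stud): on the collar's axis, 16 mm above the case, level with the open head's top. The stud has play: its centre sits up to 6 mm from here to either side along the seat's y axis (across the open slot; not along x). This offset is not measured: feel for the slot. A light drag does not shift it (it slides at about 6 N).
- stud_turn (a joint): Stud angle, 0 to 1.65 rad (hard stop), growing clockwise seen from above. At 0 the slot lies along the seat's x axis; at other values it is turned clockwise from there by that angle. Starts at 0.10 to 0.28. A cross pin blocks it above about 0.36 unless pressed in; above about 1.3 the pin springs up into its catch and holds: stop there.
- stud_press (a joint): How far the stud is pressed straight down against its spring: 0 to 0.011 m (hard stop). The spring takes about 2.5 N to start and 0.6 N more per mm. The stud must be more than 7 mm in to turn past the block (8 to 10 mm is right); released in its catch it rests about 3.5 mm in.
- key_grip (a point): Centre of the loose key's black grip bar, 50 x 14 x 26 mm tall; grasp across the 14 mm. x along the bar and along the blade's width, z up the key's axis. Below: neck 14 mm across; flange 34 mm across, top 27 and underside 31 mm below this point; shank 18 mm across; steel blade 18 mm wide, 3 mm thick, 8 mm long, flat tip 71 mm below this point.
- key: The same key as a whole, about 0.15 kg. Origin: centre of the blade's flat tip; axes as key_grip. It starts standing with the shank in the holder's hole and the flange resting on the holder. The stud is harmed by more than 25 N from the blade, whether by pressing or by turning hard against a block or stop. Blade and slot leave about 0.08 rad of play.
- key_holder: Fixed wooden block 70 x 70 x 50 mm tall with one round hole in its top, 25 mm wide, 46 mm deep. Origin: centre of its underside, on the table. The key put away has its bar's centre 81 mm above the origin, over the hole.
- oil_filter: Bystander: white oil filter standing up, 74 mm in diameter, 82 mm tall. Origin at its underside. Leave alone.
- part_carton: Bystander: small white carton with a red band, 70 x 110 x 60 mm tall. Origin at its underside. Leave alone.
- wrench: Bystander: wrench lying on the table, 170 mm long. Leave alone.
There are look-alikes about, which are no part of the job. There is more than one size of the key; the job needs the smaller. What is shaped like the key_holder but orange is not meant.

How it is judged:
On the way, in this order (a step that is already met when the one before it is completed fails the run):
1. the key presses the stud in by more than 6 mm (value of joint stud_press above 0.006 m and contact force between key and stud_seat above 1.5 N), for 0.05 s.
2. the stud is turned past 1.25 rad and has sprung up into its catch (value of joint stud_turn above 1.25 rad and value of joint stud_press between 0.002 and 0.0052 m), for 0.2 s.
At the end, for the whole second after the job is handed in: The stud is turned past 1.25 rad and rests in its catch (2 to 5.2 mm in), and the key stands released and still in its holder: bar centre within 9 mm of the holder's axis, 77 to 85 mm above the holder's underside, leaning less than 0.12 rad (all of step 2 and horizontal distance between key_grip and key_holder below 0.009 m and z of key_grip in the frame of key_holder between 0.077 and 0.085 m and angle between key_grip's own z axis and vertical below 0.12 rad and linear speed of key below 0.02 m/s); the robot touches nothing.
It fails at once if the stud is forced: more than 25 N between the key and the stud (contact force between key and stud_seat above 25 N).
It fails at once if the gripper itself touches the stud (contact force between the fingers and stud_seat above 1 N).
It fails at once if a bystander is moved by more than 15 mm (distance of any of oil_filter, part_carton, wrench from where it was at the start of the episode above 0.015 m).
It also fails if it takes over 61 s, if anything falls off the work surface, if the arm or the gripper's body presses on something with over 40 N, if the wrist force passes 120 N, or if a joint passes its speed limit or range.

ROBOT

A 6-joint arm with a two-finger parallel gripper is mounted at the origin on the work surface. World frame = base frame: x ahead of the robot, y to its left, z up, the work surface at z = 0. Lengths are in m, angles in rad, forces in N, time in s.
With the tool pointing down it reaches from about 0.35 to 0.85 m from the base axis. Payload 8.1 kg.
Tool frame: the origin (TCP) lies on the centre line of the jaws, within the pads' length; the fingertips stand 19 mm ahead of it and the grasp point (between the pads) is the TCP; z points along the fingers, y is the line along which they close (so a half turn about z gives the same grasp; the last joint's range is limited). The gripper opens to 85 mm and grips with 20 to 120 N. Pads are 22 mm wide; open, the fingers measure 114 mm over their backs; the gripper's body (76 mm by 85 mm) begins 54 mm behind the grasp point. The pads swing forward as they close: fully open they stand 13 mm farther back than shut.
Start: joints at [1.248, 0.13, 1.488, -0, 1.523, -0.085], TCP at [0.141, 0.583, 0.25] pointing down, gripper open.
Joint ranges: [-2.96, 2.96], [-0.89, 2.26], [0.02, 2.5], [-1.34, 4.48], [0, 2.73], [-2.66, 2.66]. Speed limits (rad/s): [2.39, 2.39, 2.79, 3.14, 3.14, 3.14].

INTERFACE

Orientations are given as a unit quaternion [w, x, y, z].
In Python, from rig import state, camera, job gives the robot as it stands. The module is installed in compiled form; this text tells all that it offers.
- The arm moves only by the shell command python3 -m handwheel 'ROWS'. ROWS is JSON, a list of rows, each a list of 3 entries, a list of its own where there are three numbers: the turn, a rotation vector about the tool's x, y, z in units of 8 degrees (1.0 is 8 degrees), then the shift along the tool's x, y, z in units of 50 mm (1.0 is 50 mm), then the opening, from -1 (shut) to 1 (fully open). A call has 1 to 5 rows; each row shifts and turns the commanded pose from where the row before left it, along the tool's axes as they then stand; what a row does not reach is not made up. A row lasts 1/8 s, in which the tool goes at most 62.5 mm and 10.7 degrees, less where a joint would pass 70% of its speed; a pose out of reach is approached as far as the arm can. A call is refused whole if a number of a shift passes 1 or a number of a turn 1, either way. A call with a gripper value outside its range is refused whole. The fingers move at their own pace and stop on an object; the grip force is fixed at half the most. Time passes only in rows, so rows that do not move let the fingers close. It gives the time, the measured TCP pose, the force, the opening and the grip force at its end, in the units of the state.
- state(): the state, without advancing time (a new reading comes with each control period).
- camera(name): name is "side" or "top" or "wrist"; returns a dict with "frame" (420x560x3 uint8, blue, green, red), "mtx" (3x3 intrinsics, pixels), "extrinsics" (4x4, takes a point from world to camera coordinates); the wrist camera has in their place "tool_from_camera" (4x4, takes a point from camera to tool coordinates, whose origin is the TCP and whose axes are the flange's). Camera axes: x right, y down, z forward; pixel columns grow to the right and rows downward; lengths in m; the calibration is good to about 2 mm. A picture is of the moment at which its call begins: read the wrist's pose just before it. There is no depth.
- job.finish_job(): hands the job in; it is judged then, once.
The state is a dict: "t": time; "qpos": joint angles; "dq": joint speeds; "effort": joint torques, N m; "position": TCP position; "tool_rot": TCP orientation; "ft_force": force on the tool from outside, world axes, zero at the start; "wrist_torque": the same for the moment, N m; "width": opening from 0.0 (shut) to 1.0 (fully open); "grip_force": force on a finger pad.
Only numpy, scipy, OpenCV 4.12 (cv2) and the standard library are available. Lean on these libraries where they do the work, as an engineer would, in place of code of your own. Each camera call takes 0.05 s, during which the arm holds its last target. There are 200 camera calls.

## Working session

There is one attempt and no reset: what is moved stays moved. The work goes in short steps, Python scripts to look and compute and a shell command to move; the robot and the scene stay as the last step left them, time stands still between calls to the robot, and variables do not carry over. Pictures are saved under pics/ and viewed, at most 10 in all, crops included, and the job is handed in when it is done.

```bash
mkdir -p pics; python3 - <<'E'
from rig import state,camera
import cv2,numpy as np
print(state())
for n in("top","side"):
    c=camera(n);cv2.imwrite(f"pics/{n}0.png",c["frame"]);np.savez(f"{n}0.npz",f=c["frame"],K=c["mtx"],E=c["extrinsics"]);print(n,c["mtx"].round(1).tolist(),np.round(c["extrinsics"],3).tolist())
E
```

```text
{'t': 0.0, 'qpos': array([ 1.24758562e+00,  1.31158510e-01,  1.48927523e+00, -9.63847327e-06,
        1.52302800e+00, -8.53748398e-02]), 'dq': array([ 0.00024431,  0.00053174,  0.00061262,  0.00016391, -0.00072504,
       -0.0010315 ]), 'effort': array([-3.45995413e-04, -5.69398892e+01, -5.00556672e+01, -4.72929719e-05,
        1.45832403e-02,  3.19810431e-05]), 'position': array([0.14116035, 0.58262106, 0.24924823]), 'tool_rot': array([-1.84881908e-04,  1.18637567e-01,  9.92937185e-01, -9.16086458e-04]), 'ft_force': array([ 0.71735932,  0.15884499, -0.40516646]), 'wrist_torque': array([-0.01326439, -0.02481364,  0.01119751]), 'grip_force': 0.0, 'width': 0.9987789643463453}
top [[458.1, 0.0, 277.6], [0.0, 458.1, 211.3], [0.0, 0.0, 1.0]] [[0.019, -1.0, -0.003, -0.003], [-0.994, -0.018, -0.111, 0.537], [0.111, 0.005, -0.994, 1.265], [0.0, 0.0, 0.0, 1.0]]
side [[401.9, 0.0, 281.0], [0.0, 401.9, 215.1], [0.0, 0.0, 1.0]] [[-0.986, -0.168, 0.008, 0.539], [-0.113, 0.626, -0.772, 0.133], [0.125, -0.762, -0.636, 1.068], [0.0, 0.0, 0.0, 1.0]]
```

View pics/top0.png

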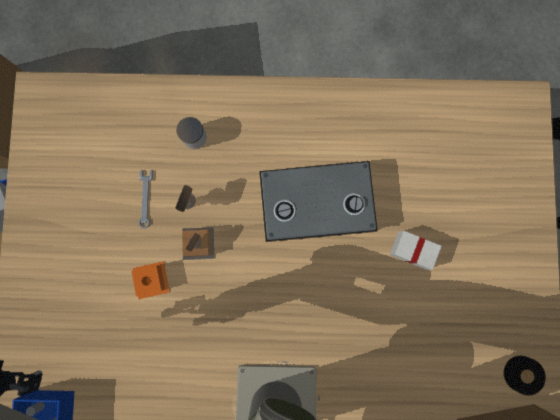

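View pics/side0.png

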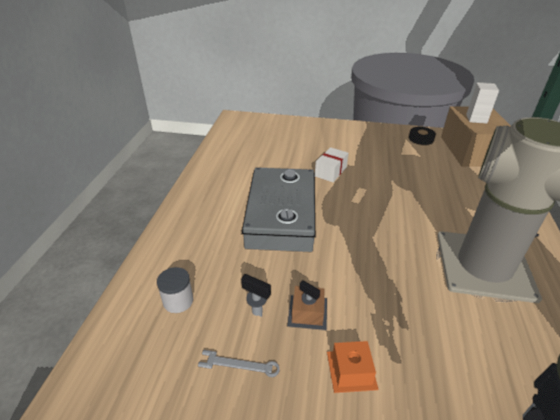

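The top view shows the case at (318,200) with studs at (284,210) and (355,204). The wooden holder with the smaller key is at (197,242). The larger key stands at (185,198), and the orange decoy is at (150,281). Next I'll zoom in on the studs and the key.

```bash
cat > h.py <<'E'
import numpy as np,cv2
def ray(d,uv):
    K,E=d["K"],d["E"];r=E[:3,:3].T@np.linalg.inv(K)@np.array([uv[0],uv[1],1.]);o=-E[:3,:3].T@E[:3,3];return o,r
def plane(d,uv,z):
    o,r=ray(d,uv);return o+r*(z-o[2])/r[2]
def tri(d1,p1,d2,p2):
    o,r=ray(d1,p1);q,s=ray(d2,p2);t=np.linalg.lstsq(np.c_[r,-s],q-o,rcond=None)[0]
    a,b=o+r*t[0],q+s*t[1];return (a+b)/2,np.linalg.norm(a-b)
E
python3 - <<'E'
import numpy as np,cv2
t=np.load("top0.npz")["f"];s=np.load("side0.npz")["f"]
z=lambda f,x,y,w,h:cv2.resize(f[y:y+h,x:x+w],(400,300),interpolation=cv2.INTER_CUBIC)
o=np.vstack([np.hstack([z(t,260,160,120,90),z(t,165,180,80,60+30)[:, :] if 0 else z(t,160,185,120,90)]),np.hstack([z(s,240,160,80,60),z(s,230,265,120,90)])])
cv2.imwrite("pics/z1.png",o)
E
```

```text
(no output)
```

View pics/z1.png

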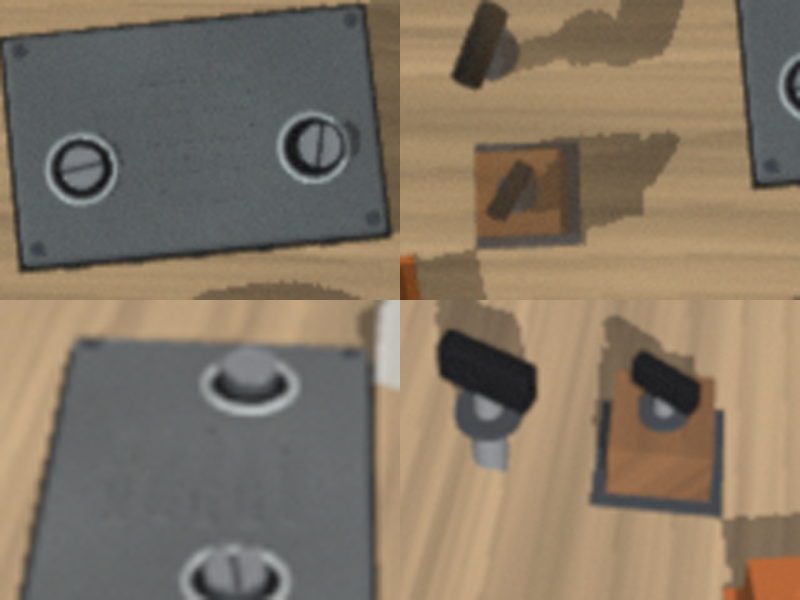

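The open stud is the right-hand one in the top view, at about (354,204). It stands proud with its slot close to world x. The small key is in the wooden holder at about (194,240). Next I'll get rough positions.

```bash
python3 - <<'E'
import numpy as np,cv2
from h import *
T=np.load("top0.npz");S=np.load("side0.npz")
def bar(d,x,y,w,h,th=70):
    g=d["f"][y:y+h,x:x+w].max(2);m=(g<th).astype(np.uint8)
    c=max(cv2.findContours(m,0,2)[0],key=cv2.contourArea);r=cv2.minAreaRect(c);return np.array(r[0])+[x,y],r,cv2.boxPoints(r)+[x,y]
for th in(50,60,70):
    a=bar(T,184,230,22,24,th);b=bar(S,296,276,28,26,th)
    print(th,a[1],b[1]);print(plane(T,a[0],.09),tri(T,a[0],S,b[0]))
c=np.array([313/400*120+260,147/300*90+160]);print("seat",plane(T,c,.084), "other",plane(T,[80/400*120+260,169/300*90+160],.084))
print("head",plane(T,[321/400*120+260,146/300*90+160],.096))
for p in([2,38],[365,5],[388,235],[22,270]):print("case",plane(T,[p[0]*.3+260,p[1]*.3+160],.08))
for p in([476,147],[560,147],[560,236],[476,246]):print("holdtop?",plane(T,[(p[0]-400)*.3+160,p[1]*.3+185],.05))
E
```

```text
Traceback (most recent call last):
ValueError: max() iterable argument is empty
```

```bash
python3 - <<'E'
import numpy as np,cv2
from h import *
T=np.load("top0.npz");S=np.load("side0.npz")
def bar(d,x,y,w,h,th):
    g=d["f"][y:y+h,x:x+w].max(2);m=(g<th).astype(np.uint8)
    c=max(cv2.findContours(m,0,2)[0],key=cv2.contourArea);r=cv2.minAreaRect(c);return np.array(r[0])+[x,y],r
b=bar(S,296,276,28,26,60);print(b)
for p in ([511,190],[512,188]):
  a=np.array([(p[0]-400)*.3+160,p[1]*.3+185]);print(plane(T,a,.09),tri(T,a,S,b[0]))
c=np.array([313/400*120+260,147/300*90+160]);print("seat",plane(T,c,.084), "other",plane(T,[80/400*120+260,169/300*90+160],.084))
print("head",plane(T,[321/400*120+260,146/300*90+160],.096))
for p in([2,38],[365,5],[388,235],[22,270]):print("case",plane(T,[p[0]*.3+260,p[1]*.3+160],.08))
for p in([476,147],[560,147],[560,236],[476,246]):print("holdtop?",plane(T,[(p[0]-400)*.3+160,p[1]*.3+185],.05))
from rig import state
from scipy.spatial.transform import Rotation as R
print(R.from_quat(np.roll(state()["tool_rot"],-1)).as_matrix().round(3))
from rig import camera
print(camera("wrist")["tool_from_camera"].round(3))
E
```

```text
(array([309.22471905, 289.64044952]), ((13.224719047546387, 13.640449523925781), (22.6839542388916, 10.175979614257812), 32.00538635253906))
[0.443654   0.23045982 0.09      ] (array([0.44393948, 0.23229119, 0.0802217 ]), np.float64(0.0002266027547090067))
[0.44527225 0.22971932 0.09      ] (array([0.44478559, 0.23166823, 0.07951702]), np.float64(0.001854551361758586))
seat [ 0.55461779 -0.20007658  0.084     ] other [ 0.53310985 -0.01086067  0.084     ]
head [ 0.55398159 -0.20456577  0.096     ]
case [0.64089337 0.05517092 0.08      ]
case [ 0.6739931  -0.24355093  0.08      ]
case [ 0.48431997 -0.26152727  0.08      ]
case [0.4504431 0.0346199 0.08     ]
holdtop? [0.4804452  0.26847901 0.05      ]
holdtop? [0.48174284 0.19859038 0.05      ]
holdtop? [0.40809906 0.19596598 0.05      ]
holdtop? [0.39858309 0.26506115 0.05      ]
[[-0.972  0.236 -0.001]
 [ 0.236  0.972 -0.002]
 [ 0.    -0.002 -1.   ]]
[[ 0.001 -0.961 -0.276  0.07 ]
 [ 1.     0.001 -0.     0.   ]
 [ 0.001 -0.276  0.961 -0.124]
 [ 0.     0.     0.     1.   ]]
```

```bash
python3 -m handwheel '[[[0,0,0],[-0.94,-0.68,0],1],[[0,0,0],[-0.94,-0.68,0],1],[[0,0,0],[-0.94,-0.68,0],1],[[0,0,0],[-0.94,-0.68,0],1],[[0,0,0],[-0.94,-0.68,0],1]]'; python3 -m handwheel '[[[0,0,0],[-0.94,-0.68,0],1],[[0,0,0],[-0.94,-0.68,0],1],[[0,0,0],[-0.94,-0.68,0],1],[[0,0,1],[0,0,0.4],1],[[0,0,1],[0,0,0],1]]'; python3 -m handwheel '[[[0,0,0.6],[0,0,0],1],[[0,0,0],[0,0,0],1]]'
cat >> h.py <<'E'
from rig import state,camera
from scipy.spatial.transform import Rotation as R
def wrist(name):
    s=state();c=camera("wrist");cv2.imwrite(f"pics/{name}.png",c["frame"])
    T=np.eye(4);T[:3,:3]=R.from_quat(np.roll(s["tool_rot"],-1)).as_matrix();T[:3,3]=s["position"]
    d=dict(f=c["frame"],K=c["mtx"],E=np.linalg.inv(T@c["tool_from_camera"]),Rt=T[:3,:3],p=T[:3,3]);np.savez(name+".npz",**d);return d
E
python3 -c "
from h import *
d=wrist('w1');print(d['Rt'].round(3),d['p'])"
```

```text
t: 0.78
position: [0.3304, 0.3609, 0.2501]
tool_rot: [0.0, 0.118, 0.993, -0.0]
ft_force: [0.8, 0.1, -0.2]
width: 0.999
grip_force: 0.0
t: 1.4
position: [0.4422, 0.2287, 0.2281]
tool_rot: [-0.002, 0.259, 0.966, -0.001]
ft_force: [-0.1, -1.0, 0.7]
width: 0.999
grip_force: 0.0
t: 1.65
position: [0.4425, 0.2301, 0.23]
tool_rot: [-0.0, 0.296, 0.955, -0.0]
ft_force: [0.0, 0.4, 0.2]
width: 0.999
grip_force: 0.0
[[-0.825  0.565 -0.001]
 [ 0.565  0.825 -0.   ]
 [ 0.    -0.    -1.   ]] [0.44252075 0.23006717 0.229987  ]
```

View pics/w1.png

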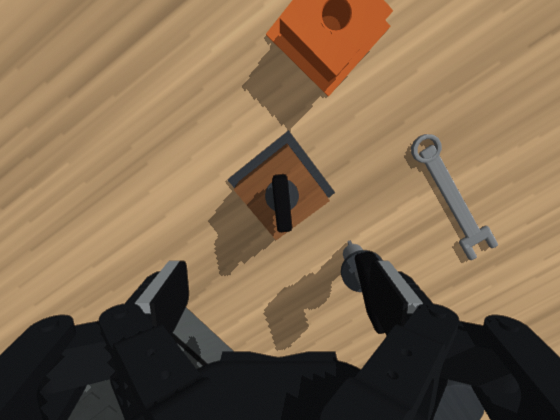

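The wrist view shows the small key's black bar at (282,203) in the wooden holder, and the big key at (365,270) near the right finger. I'll narrow the gripper before going down.

```bash
cat >> h.py <<'E'
def blob(d,x,y,w,h,th):
    g=d["f"][y:y+h,x:x+w].max(2);m=(g<th).astype(np.uint8)
    c=max(cv2.findContours(m,0,2)[0],key=cv2.contourArea);r=cv2.minAreaRect(c);return np.array(r[0])+[x,y],r,cv2.boxPoints(r)+[x,y],cv2.fitLine(c,2,0,.01,.01).ravel()
E
python3 - <<'E'
from h import *
d=np.load('w1.npz');S=np.load("side0.npz");T=np.load("top0.npz")
c,r,b,l=blob(d,262,165,42,75,40);print(r,b.tolist(),l)
s=blob(S,296,276,28,26,60)[0]
print("tri",tri(d,c,S,s))
# top face z .094: upper outline ; use full outline center at mid z .081
p=plane(d,c,.085);print(p)
W=[plane(d,q,.09) for q in b];print(np.round(W,4).tolist())
e=sorted(b.tolist(),key=lambda q:q[1]);a1=plane(d,np.mean(e[:2],0),.094);a2=plane(d,np.mean(e[2:],0),.094)
v=a2-a1;print("bar len",np.linalg.norm(v),"yaw deg",np.degrees(np.arctan2(v[1],v[0])))
print("toolx yaw",np.degrees(np.arctan2(d["Rt"][1,0],d["Rt"][0,0])))
print("big",plane(T,[185,198],.1),plane(d,[350,245],.05))
# holder top corners: brown mask
hsv=cv2.cvtColor(d["f"],cv2.COLOR_BGR2HSV);print(hsv[185,255],hsv[200,310],hsv[150,260])
print("holder corners@.05",[plane(d,q,.05).round(4).tolist() for q in([289,143],[331,197],[274,241],[233,188])])
E
```

```text
((16.022476196289062, 38.235958099365234), (56.7906494140625, 23.323036193847656), 84.5596694946289) [[263.7213532924652, 176.07415771484375], [286.9393310546875, 173.86292266845703], [292.32359886169434, 230.39775848388672], [269.1056213378906, 232.60899353027344]] [ 0.163889   0.9864788 18.795918  36.7551   ]
tri (array([0.44435801, 0.22821318, 0.07556411]), np.float64(0.0006807446409954948))
[0.44267313 0.22953135 0.085     ]
[[0.4144, 0.2338, 0.09], [0.4242, 0.2515, 0.09], [0.4702, 0.2266, 0.09], [0.46, 0.2078, 0.09]]
bar len 0.05154174254011792 yaw deg -29.08636949670154
toolx yaw 145.60108619770583
big [0.56068904 0.25548626 0.1       ] [0.53155421 0.26178455 0.05      ]
[ 12 151 115] [ 12 151 123] [ 17  98 195]
holder corners@.05 [[0.4063, 0.2673, 0.05], [0.4752, 0.2727, 0.05], [0.482, 0.1973, 0.05], [0.4113, 0.1957, 0.05]]
```

```bash
python3 - <<'E'
from h import *
d=np.load('w1.npz')
for th in (18,22,26,30,35):
    c,r,b,l=blob(d,262,165,42,75,th);a=np.degrees(np.arctan2(l[1],l[0]))
    u=l[:2];P=plane(d,c,.088);v=plane(d,c+20*u,.088)-P
    print(th,c,r[1],P,"yaw",np.degrees(np.arctan2(v[1],v[0])))
print(d['f'][200,262:304].max(1))
print(d['f'][165:240,283].max(1))
E
```

```text
18 [281.10366058 202.93292999] (55.76792907714844, 13.914373397827148) [0.44335766 0.23242324 0.088     ] yaw -26.805851462651248
22 [281.19726181 202.87397385] (55.901676177978516, 15.074609756469727) [0.44335981 0.2325234  0.088     ] yaw -29.179182924776107
26 [281.23146248 202.93033981] (56.221797943115234, 15.453882217407227) [0.44342038 0.23251938 0.088     ] yaw -31.127291028477888
30 [281.36986542 203.01369858] (56.42510223388672, 15.807403564453125) [0.44355443 0.23257859 0.088     ] yaw -30.13700571162444
35 [280.95082283 202.95901489] (56.76591110229492, 16.74911117553711) [0.4433003  0.23229628 0.088     ] yaw -27.914706791977256
[ 75  75  73  65  36  37  37  37  37  38  36  31  13  11  16  17  16  17
  17  18  18  17  17  18  18  19  18  28  57  60  60  58  59  58  59  62
  95 110 111 111 115 121]
[120 120 120 121 121 120 120 117  99  44  17  14  17  17  18  17  20  19
  17  18  17  18  18  19  19  17  16  19  19  18  16  18  19  18  19  17
  18  18  16  18  18  17  18  17  17  19  17  17  19  17  18  18  17  18
  17  17  18  18  18  17  18  19  16  19  16  15  22  89 122 131 155 161
 161 159 159]
```

```bash
python3 -m handwheel '[[[0,0,-0.61],[0.01,0.05,0],0],[[0,0,0],[0,0,0.8],0],[[0,0,0],[0,0,0.7],0],[[0,0,0],[0,0,0.5],0],[[0,0,0],[0,0,0.3],0]]'; python3 -m handwheel '[[[0,0,0],[0,0,0.4],0],[[0,0,0],[0,0,0.28],0],[[0,0,0],[0,0,0],0],[[0,0,0],[0,0,0],0]]'
python3 -c "
from h import *
d=wrist('w2');print(d['Rt'].round(3).tolist(),d['p'])"
```

```text
t: 2.33
position: [0.4429, 0.2324, 0.1138]
tool_rot: [-0.001, 0.254, 0.967, -0.001]
ft_force: [-0.1, 0.1, 0.2]
width: 0.498
grip_force: 0.0
t: 2.82
position: [0.4442, 0.2328, 0.0821]
tool_rot: [0.0, 0.255, 0.967, 0.0]
ft_force: [0.7, -0.6, -0.5]
width: 0.499
grip_force: 0.0
[[-0.87, 0.493, 0.001], [0.493, 0.87, 0.0], [-0.001, 0.001, -1.0]] [0.44422839 0.232783   0.082143  ]
```

View pics/w2.png

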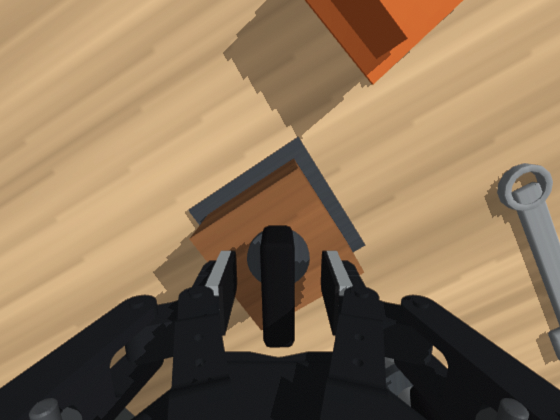

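The bar sits centred between the pads, with its top at (277,230). I'll close and lift.

```bash
python3 -m handwheel '[[[0,0,0],[0,0,0],-1],[[0,0,0],[0,0,0],-1],[[0,0,0],[0,0,0],-1],[[0,0,0],[0,0,0],-1],[[0,0,0],[0,0,0],-1]]'; python3 -m handwheel '[[[0,0,0],[0,0,0],-1],[[0,0,0],[0,0,-0.2],-1],[[0,0,0],[0,0,-0.5],-1],[[0,0,0],[0,0,-0.7],-1],[[0,0,0],[0,0,-0.7],-1]]';python3 -m handwheel '[[[0,0,0],[0,0,-0.7],-1],[[0,0,0],[0,0,0],-1],[[0,0,0],[0,0,0],-1]]'
python3 -c "
from h import *
d=wrist('w3');print(d['Rt'].round(3).tolist(),d['p'],state()['ft_force'],state()['wrist_torque'])"
```

```text
t: 3.5
position: [0.4442, 0.2327, 0.0821]
tool_rot: [0.0, 0.255, 0.967, 0.0]
ft_force: [0.1, -0.3, 5.4]
width: 0.153
grip_force: 59.2
t: 4.12
position: [0.4432, 0.2323, 0.1872]
tool_rot: [-0.0, 0.255, 0.967, -0.0]
ft_force: [0.7, 0.7, -1.6]
width: 0.155
grip_force: 58.5
t: 4.5
position: [0.4432, 0.2323, 0.2204]
tool_rot: [-0.0, 0.255, 0.967, -0.0]
ft_force: [-1.2, 0.4, -1.4]
width: 0.158
grip_force: 58.6
[[-0.87, 0.493, -0.001], [0.493, 0.87, -0.0], [0.001, -0.001, -1.0]] [0.44319348 0.23234067 0.22041124] [-0.25904086  0.59631111 -1.58870336] [0.06745182 0.02690473 0.02584607]
```

View pics/w3.png

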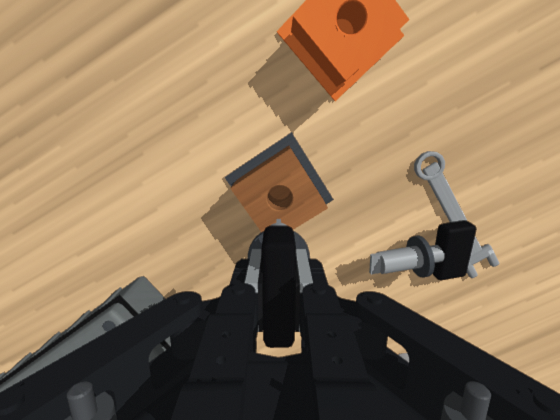

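The key is held and the hole is visible at (280,196). I'll record its position and move to the stud.

```bash
python3 - <<'E'
from h import *
d=np.load('w3.npz')
g=d['f'][180:212,262:300].max(2);print(g[16])
c,r,b,l=blob(d,262,180,38,32,80);print("hole",c,r[1],plane(d,c,.05))
E
python3 -m handwheel '[[[0,0,0],[-0.77,-0.68,-0.2],-1],[[0,0,0],[-0.77,-0.68,0],-1],[[0,0,0],[-0.77,-0.68,0],-1],[[0,0,0],[-0.77,-0.68,0],-1],[[0,0,0],[-0.77,-0.68,0],-1]]'; python3 -m handwheel '[[[0,0,0],[-0.77,-0.68,0],-1],[[0,0,0],[-0.77,-0.68,0],-1],[[0,0,0],[-0.77,-0.68,0],-1],[[0,0,0],[-0.77,-0.68,0],-1],[[0,0,-0.76],[0,0,0],-1]]';python3 -m handwheel '[[[0,0,-0.76],[0,0,0],-1],[[0,0,-0.76],[0,0,0],-1],[[0,0,-0.76],[0,0,0],-1],[[0,0,0],[0,0,0],-1],[[0,0,0],[0,0,0],-1]]'
python3 -c "
from h import *
d=wrist('w4');print(d['Rt'].round(3).tolist(),d['p'])"
```

```text
[151 150 149 148 147 117  68  63  66  71  81  87  87  87  87  85  85  86
  86  88  87  89  90  88  87  78  67  68  70  71  91 133 145 143 142 142
 141 139]
hole [279.68665123 199.41968536] (13.841460227966309, 23.11666488647461) [0.44645476 0.23181261 0.05      ]
t: 5.18
position: [0.5267, -0.0118, 0.2293]
tool_rot: [-0.001, 0.255, 0.967, -0.0]
ft_force: [0.7, 0.3, -2.3]
width: 0.154
grip_force: 58.8
t: 5.8
position: [0.5934, -0.2079, 0.228]
tool_rot: [-0.002, 0.204, 0.979, -0.0]
ft_force: [-0.4, 1.1, -2.1]
width: 0.156
grip_force: 58.9
t: 6.42
position: [0.5937, -0.2043, 0.2301]
tool_rot: [-0.001, 0.047, 0.999, 0.0]
ft_force: [-0.3, 0.3, -2.2]
width: 0.154
grip_force: 58.8
[[-0.996, 0.093, -0.002], [0.093, 0.996, 0.001], [0.002, 0.001, -1.0]] [ 0.5937443  -0.20430381  0.23008091]
```

View pics/w4.png

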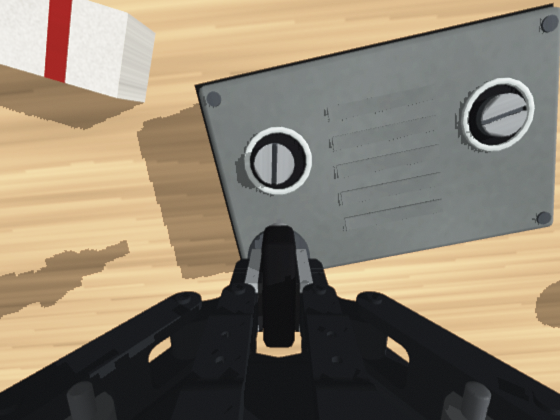

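The open stud's head is at about (271,163), with its slot nearly vertical in the image and the collar at (278,161). I'll compute the precise positions.

```bash
python3 - <<'E'
from h import *
w=np.load('w3.npz');c,r,b,l=blob(w,262,180,38,32,110);print("hole",c,r[1],plane(w,c,.05))
d=np.load('w4.npz');f=d['f']
g=f.min(2)[120:202,235:320]
m=(g>190).astype(np.uint8);cs=max(cv2.findContours(m,0,2)[0],key=lambda c:cv2.boundingRect(c)[2]);e=cv2.fitEllipse(cv2.convexHull(cs));p=np.array(e[0])+[235,120];C=plane(d,p,.084);print("collar",p,e[1],C)
for th in(120,):
  # head: connected bright region near
  m=((g>th)&(g<=235)).astype(np.uint8)
  n,L,st,ce=cv2.connectedComponentsWithStats(m);
  for i in range(1,n):
    if st[i,4]>60:print(th,st[i],ce[i]+[235,120])
np.set_printoptions(linewidth=250)
for row in(150,158,163,168,175):print(row,f[row,244:300].min(1))
ys=range(146,182);xs=[]
for y in ys:
    s=f[y,266:284].min(1).astype(float);w_=np.clip(120-s,0,None);xs.append(266+(w_*np.arange(18)).sum()/max(w_.sum(),1e-6))
print(np.round(xs,1))
k=np.polyfit(ys,xs,1);P=[plane(d,[np.polyval(k,y),y],.096) for y in(146,164,181)]
v=P[0]-P[2];print("slot mid",P[1],"yaw",np.degrees(np.arctan2(v[1],v[0])),"toolx",np.degrees(np.arctan2(d['Rt'][1,0],d['Rt'][0,0])))
print("edge",[plane(d,q,.08).round(4).tolist() for q in([197,86],[553,6])])
E
```

```text
hole [280.60000229 195.80000019] (25.043960571289062, 20.57182502746582) [0.4436933  0.23440488 0.05      ]
collar [278.03952026 160.07960892] (66.29149627685547, 66.88136291503906) [ 0.55522834 -0.20103687  0.084     ]
120 [   0    0   85   82 2901] [291.05308514 155.75353326]
120 [ 19  24  18  40 522] [264.14367816 163.0651341 ]
120 [ 42  24  17  40 521] [283.68138196 163.33973129]
150 [ 77  98 176 213 223 230 234 219  68  13  18  17  17  21  61 143 167 178 174 170 170 171 170 169 166 169 172 161  63  46  49  49  63 121 169 172 172 173 173 171 170 172 175 173 156 103  39  23  25  27  25  27  27  26  24  23]
158 [121 143 147 146 142 118  36  17  17  18  54 139 170 171 169 173 174 174 170 169 170 171 169 167 165 168 171 159  62  45  49  49  73 143 169 171 172 174 171 170 171 171 172 171 169 167 168 166 161 118  37  25  26  26  27  28]
163 [103 148 152 155 152 132  59  18  17  55 137 167 167 170 169 170 174 173 170 169 169 169 169 166 164 168 165 132  57  48  49  49  83 162 169 170 172 171 172 168 169 171 172 172 169 167 166 164 165 159  86  29  25  28  27  26]
168 [ 86 130 140 142 145 140 110  33  15  18  58 135 161 169 169 169 173 172 169 168 169 169 168 166 164 166 165 137  58  47  49  48  84 166 169 171 172 172 171 169 170 171 169 169 167 166 165 165 161 124  38  22  27  25  27  27]
175 [ 73  73  75  95 137 143 147 148 141 105  35  13  18  46 101 134 163 172 169 168 170 168 166 163 163 166 165 129  56  46  48  54 100 166 171 171 172 172 170 170 169 171 170 167 160 145 103  45  23  25  26  26  26  26  27  22]
[274.  274.  274.  274.  274.  274.  274.  273.9 273.9 273.9 273.9 273.9 273.9 273.9 273.9 273.9 273.9 273.8 273.8 273.8 273.8 273.8 273.8 273.8 273.8 273.8 273.7 273.7 273.7 273.7 273.7 273.7 273.6 273.5 273.5 273.5]
slot mid [ 0.55679105 -0.20473104  0.096     ] yaw 173.73758336830377 toolx 174.64121006540927
edge [[0.4883, -0.2628, 0.08], [0.4563, 0.0242, 0.08]]
```

```bash
python3 - <<'E'
from h import *
d=np.load('w4.npz');f=d['f'];K,E,Rt,p=d['K'],d['E'],d['Rt'],d['p']
def proj(t):
    q=E[:3,:3]@(Rt@np.array(t)+p)+E[:3,3];q=K@q;return q[:2]/q[2]
for z in(-.013,0,.013,.027,.071):print(z,proj([.025 if z<.02 else 0,0,z]).round(1),proj([-.025,0,z]).round(1))
np.set_printoptions(linewidth=250)
for row in(224,228,232,236,240,260,290,320):print(row,f[row,244:312].max(1))
h=plane(d,[273.8,163.2],.096);print("head",h,"in tool mm",(Rt.T@(h-p)*1000).round(1))
E
```

```text
-0.013 [278.4 242.7] [278.3 349.9]
0 [278.4 231.3] [278.3 330.4]
0.013 [278.5 221.9] [278.3 314. ]
0.027 [278.4 258. ] [278.4 299. ]
0.071 [278.4 230.3] [278.4 264.1]
224 [129 127 128 126 128 126 126 126 126 125 125 127 128 127 126 125 124 125 124 124 125 124 124 125 123 122 120 109  98  94  95 102 106 112 118 123 128 132 137 139 140 142 134 124 123 124 124 124 125 125 125 127 126 126 125 124 124 124 125 124 125 125
 126 127 125 126 125 126]
228 [128 125 126 125 125 124 124 124 125 124 124 125 125 125 124 123 122 122 124 123 114  57  20  12  15  17  18  17  17  17  19  18  21  18  19  20  20  19  21  19  21  19  19  19  20  22  24  40  92 124 126 124 124 125 124 125 125 124 124 124 124 126
 125 125 126 126 125 126]
232 [126 126 125 125 125 124 124 126 127 127 128 128 129 128 128 121  92  70  53  36  17  14  17  17  19  20  18  17  19  18  20  20  19  20  20  19  21  20  21  20  19  20  20  21  20  22  22  22  24  38  75  80  94 113 124 125 124 124 124 124 124 124
 125 124 126 125 125 124]
236 [125 126 127 127 126 124 125 125 126 126 122 103  63  44  49  59  85  87  81  34  14  15  16
[... 603 characters left out ...]
 27  28  25  27  28  30  27  28  28  28  28  28  27  27  29  29  28  25  49 112 132 132 132 132 132 132 132 132
 132 125  71  31  28  28]
290 [ 45  34  29  31  30  31  29  29  29  29  50 128 189 177  59  36  39  35  21  15  17  19  18  17  17  17  18  18  18  18  19  17  15  19  18  18  18  18  17  16  17  19  19  18  17  18  18  20  18  16  15  20  24  23  25  54 121 117  78  30  27  25
  23  23  25  29  30  28]
320 [29 30 28 32 30 30 33 39 36 23 24 24 23 26 37 39 36 37 31 17 18 18 17 18 19 16 16 19 18 18 17 17 18 18 17 17 19 18 18 18 17 18 17 18 17 16 16 20 19 17 17 22 23 24 23 23 22 24 25 24 22 23 21 29 31 28 30 29]
head [ 0.55612246 -0.20468493  0.096     ] in tool mm [ 37.2  -4.  134.1]
```

```bash
python3 -m handwheel '[[[0,0,0.11],[0.4,-0.04,0],-1],[[0,0,0],[0.36,-0.04,0.3],-1],[[0,0,0],[0,0,0.5],-1],[[0,0,0],[0,0,0.3],-1],[[0,0,0],[0,0,0],-1]]'; python3 -m handwheel '[[[0,0,0],[0,0,0],-1],[[0,0,0],[0,0,0],-1]]';python3 -c "
from h import *
d=wrist('w5')
R_=d['Rt'];print(d['p'],np.degrees(np.arctan2(R_[1,0],R_[0,0])),state()['ft_force'],(R_.T@(np.array([.5561,-.2047,.096])-d['p'])*1000).round(1))"
```

```text
t: 7.1
position: [0.5551, -0.2043, 0.1746]
tool_rot: [-0.001, 0.053, 0.999, 0.001]
ft_force: [-0.5, 0.1, -1.7]
width: 0.149
grip_force: 58.9
t: 7.35
position: [0.5568, -0.205, 0.1776]
tool_rot: [0.001, 0.053, 0.999, -0.0]
ft_force: [0.2, -0.7, -1.5]
width: 0.153
grip_force: 58.9
[ 0.55676849 -0.20503826  0.17755313] 173.8949388279631 [ 0.41558723  0.05105244 -1.92161994] [ 0.8  0.3 81.6]
```

```bash
python3 -m handwheel '[[[0,0,0],[0,0.006,0.1],-1],[[0,0,0],[0,0,0.02],-1],[[0,0,0],[0,0,0],-1]]'; for i in 1 2 3; do :; done; python3 -m handwheel '[[[0,0,0],[0,0,0.02],-1],[[0,0,0],[0,0,0],-1]]'; python3 -m handwheel '[[[0,0,0],[0,0,0.02],-1],[[0,0,0],[0,0,0],-1]]';python3 -m handwheel '[[[0,0,0],[0,0,0.02],-1],[[0,0,0],[0,0,0],-1]]'
```

```text
t: 7.78
position: [0.5559, -0.2044, 0.17]
tool_rot: [-0.0, 0.053, 0.999, 0.0]
ft_force: [0.3, -0.7, -1.6]
width: 0.153
grip_force: 58.9
t: 8.02
position: [0.556, -0.2045, 0.1692]
tool_rot: [-0.0, 0.053, 0.999, 0.0]
ft_force: [0.3, 0.2, -1.3]
width: 0.153
grip_force: 58.9
t: 8.28
position: [0.556, -0.2045, 0.1682]
tool_rot: [-0.0, 0.053, 0.999, 0.0]
ft_force: [-0.6, 0.7, -2.2]
width: 0.156
grip_force: 58.9
t: 8.52
position: [0.556, -0.2045, 0.1672]
tool_rot: [-0.0, 0.053, 0.999, 0.0]
ft_force: [0.4, 1.0, -0.7]
width: 0.153
grip_force: 58.9
```

```bash
python3 -m handwheel '[[[0,0,0],[0,0,0.02],-1],[[0,0,0],[0,0,0],-1]]'; python3 -m handwheel '[[[0,0,0],[0,0,0.02],-1],[[0,0,0],[0,0,0],-1]]';python3 -m handwheel '[[[0,0,0],[0,0,0.02],-1],[[0,0,0],[0,0,0],-1]]'
```

```text
t: 8.78
position: [0.556, -0.2044, 0.1662]
tool_rot: [-0.0, 0.053, 0.999, 0.0]
ft_force: [-0.3, 0.8, -1.3]
width: 0.158
grip_force: 58.9
t: 9.02
position: [0.556, -0.2044, 0.1652]
tool_rot: [-0.0, 0.053, 0.999, 0.0]
ft_force: [-0.3, 0.1, -2.2]
width: 0.154
grip_force: 58.9
t: 9.28
position: [0.556, -0.2044, 0.1642]
tool_rot: [-0.0, 0.053, 0.999, 0.0]
ft_force: [0.6, -0.1, -2.0]
width: 0.152
grip_force: 58.9
```

Still no contact below the head's top, so the blade looks to be in the slot. I'll keep lowering until it bottoms.

```bash
for i in 1; do python3 -m handwheel '[[[0,0,0],[0,0,0.02],-1],[[0,0,0],[0,0,0],-1]]'; python3 -m handwheel '[[[0,0,0],[0,0,0.02],-1],[[0,0,0],[0,0,0],-1]]';python3 -m handwheel '[[[0,0,0],[0,0,0.02],-1],[[0,0,0],[0,0,0],-1]]'; done | grep -E "pos|ft"
```

```text
position: [0.556, -0.2045, 0.1632]
ft_force: [0.1, 0.2, -1.8]
position: [0.5561, -0.2045, 0.1625]
ft_force: [-0.6, 0.4, 0.7]
position: [0.5562, -0.2045, 0.1614]
ft_force: [-0.2, 0.8, 1.4]
```

```bash
python3 -m handwheel '[[[0,0,0],[0,0,0.03],-1],[[0,0,0],[0,0,0.03],-1],[[0,0,0],[0,0,0],-1]]'; python3 -m handwheel '[[[0,0,0],[0,0,0.03],-1],[[0,0,0],[0,0,0.03],-1],[[0,0,0],[0,0,0],-1]]';python3 -m handwheel '[[[0,0,0],[0,0,0.03],-1],[[0,0,0],[0,0,0],-1],[[0,0,0],[0,0,0],-1]]'
```

```text
t: 10.4
position: [0.5561, -0.2045, 0.1584]
tool_rot: [0.0, 0.053, 0.999, -0.0]
ft_force: [-0.9, -0.0, 2.2]
width: 0.155
grip_force: 59.5
t: 10.78
position: [0.5562, -0.2045, 0.1554]
tool_rot: [0.0, 0.053, 0.999, -0.0]
ft_force: [-1.7, -0.5, 4.9]
width: 0.153
grip_force: 59.7
t: 11.15
position: [0.5562, -0.2045, 0.1541]
tool_rot: [0.0, 0.053, 0.999, -0.0]
ft_force: [-1.7, 1.4, 5.7]
width: 0.156
grip_force: 59.9
```

```bash
python3 -m handwheel '[[[0,0,0.4],[0,0,0.006],-1],[[0,0,0.4],[0,0,0],-1],[[0,0,0],[0,0,0],-1]]'; python3 -c "
from rig import state;s=state();print(s['wrist_torque'],s['ft_force'])"; python3 -m handwheel '[[[0,0,0.4],[0,0,0],-1],[[0,0,0.4],[0,0,0],-1],[[0,0,0],[0,0,0],-1]]';python3 -c "
from rig import state;s=state();print(s['wrist_torque'],s['ft_force'])"
```

```text
t: 11.52
position: [0.5562, -0.2045, 0.1538]
tool_rot: [0.0, 0.109, 0.994, -0.0]
ft_force: [-1.1, 1.0, 5.3]
width: 0.148
grip_force: 60.0
[0.20462596 0.28449317 0.00773055] [-1.05762677  1.02827084  5.3466384 ]
t: 11.9
position: [0.5562, -0.2045, 0.1538]
tool_rot: [0.0, 0.165, 0.986, -0.0]
ft_force: [-1.4, 0.9, 6.0]
width: 0.153
grip_force: 60.0
[0.18885011 0.34117816 0.00130246] [-1.38980714  0.87762688  6.0127541 ]
```

```bash
python3 -m handwheel '[[[0,0,0.4],[0,0,0],-1],[[0,0,0.4],[0,0,0],-1],[[0,0,0.4],[0,0,0],-1],[[0,0,0],[0,0,0],-1]]'; python3 -c "
from rig import state;s=state();print(s['wrist_torque'],s['ft_force'])"; python3 -m handwheel '[[[0,0,0.4],[0,0,0],-1],[[0,0,0.4],[0,0,0],-1],[[0,0,0.4],[0,0,0],-1],[[0,0,0.4],[0,0,0],-1],[[0,0,0],[0,0,0],-1]]';python3 -c "
from rig import state;s=state();print(s['wrist_torque'],s['ft_force'])"; python3 -m handwheel '[[[0,0,0.4],[0,0,0],-1],[[0,0,0.4],[0,0,0],-1],[[0,0,0.4],[0,0,0],-1],[[0,0,0.4],[0,0,0],-1],[[0,0,0],[0,0,0],-1]]'; python3 -c "
from rig import state;s=state();print(s['wrist_torque'],s['ft_force'])"
```

```text
t: 12.4
position: [0.5562, -0.2044, 0.1538]
tool_rot: [0.0, 0.247, 0.969, 0.0]
ft_force: [-1.8, 1.7, 6.8]
width: 0.153
grip_force: 60.0
[0.31538475 0.29383683 0.0392491 ] [-1.79973083  1.74102637  6.78149628]
t: 13.02
position: [0.5563, -0.2043, 0.1538]
tool_rot: [0.0, 0.353, 0.936, 0.0]
ft_force: [-1.0, 1.3, 6.2]
width: 0.155
grip_force: 60.0
[ 0.29369078  0.25441486 -0.00070804] [-0.95255216  1.31893894  6.17342619]
t: 13.65
position: [0.5564, -0.2043, 0.1539]
tool_rot: [0.0, 0.455, 0.89, 0.0]
ft_force: [-1.0, 1.1, 5.3]
width: 0.152
grip_force: 60.0
[ 0.34270555  0.1977915  -0.00091959] [-0.97356264  1.12302361  5.34441803]
```

```bash
python3 -m handwheel '[[[0,0,0.4],[0,0,0],-1],[[0,0,0.4],[0,0,0],-1],[[0,0,0.4],[0,0,0],-1],[[0,0,0.4],[0,0,0],-1],[[0,0,0],[0,0,0],-1]]';python3 -c "
from rig import state;s=state();print(s['wrist_torque'],s['ft_force'])"; python3 -m handwheel '[[[0,0,0.4],[0,0,0],-1],[[0,0,0.4],[0,0,0],-1],[[0,0,0.4],[0,0,0],-1],[[0,0,0],[0,0,0],-1],[[0,0,0],[0,0,0],-1]]'; python3 -c "
from rig import state;s=state();print(s['wrist_torque'],s['ft_force'],s['qpos'])"
```

```text
t: 14.28
position: [0.5564, -0.2043, 0.1539]
tool_rot: [0.0, 0.552, 0.834, 0.0]
ft_force: [-1.1, 1.7, 5.4]
width: 0.154
grip_force: 60.0
[0.40493071 0.10484992 0.01882933] [-1.11503921  1.68053666  5.44279873]
t: 14.9
position: [0.5565, -0.2045, 0.154]
tool_rot: [0.001, 0.619, 0.785, 0.0]
ft_force: [0.0, 1.9, 5.2]
width: 0.15
grip_force: 60.0
[0.21930489 0.05938621 0.04591324] [0.04270225 1.85959412 5.1792177 ] [-4.38773961e-01  1.74197225e-01  1.61832070e+00  3.00425866e-04
  1.34783277e+00 -6.74450867e-01]
```

```bash
python3 -m handwheel '[[[0,0,0],[0,0,-0.05],-1],[[0,0,0],[0,0,-0.05],-1],[[0,0,0],[0,0,0],-1]]';python3 -m handwheel '[[[0,0,0],[0,0,-0.03],-1],[[0,0,0],[0,0,0],-1],[[0,0,0],[0,0,0],-1]]'; python3 -m handwheel '[[[0,0,0],[0,0,-0.06],-1],[[0,0,0],[0,0,-0.1],-1],[[0,0,0],[0,0,-0.5],-1],[[0,0,0],[0,0,-0.6],-1],[[0,0,0],[0,0,0],-1]]'
python3 -c "
from h import *
d=wrist('w6');T=camera('top')['frame'];cv2.imwrite('pics/c6.png',np.hstack([d['f'],cv2.resize(T[175:235,320:390],(490,420),interpolation=2)])[:, 290:1050])"
```

```text
t: 15.28
position: [0.5564, -0.2045, 0.1588]
tool_rot: [0.0, 0.619, 0.785, 0.0]
ft_force: [1.8, 1.7, 2.2]
width: 0.154
grip_force: 59.5
t: 15.65
position: [0.5559, -0.2044, 0.1597]
tool_rot: [-0.0, 0.619, 0.785, -0.0]
ft_force: [2.2, 0.7, 0.2]
width: 0.157
grip_force: 59.2
t: 16.27
position: [0.5571, -0.2053, 0.2262]
tool_rot: [0.002, 0.619, 0.785, 0.0]
ft_force: [1.4, 0.2, -1.8]
width: 0.155
grip_force: 59.1
```

View pics/w6.png

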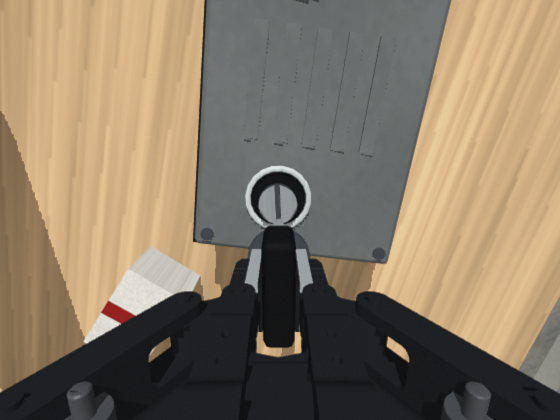

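```bash
python3 - <<'E'
from h import *
d=np.load('w6.npz');f=d['f'];ys=range(188,216);xs=[]
for y in ys:
    s=f[y,270:288].min(1).astype(float);w=np.clip(110-s,0,None);xs.append(270+(w*np.arange(18)).sum()/max(w.sum(),1e-6))
k=np.polyfit(ys,xs,1);v=plane(d,[np.polyval(k,188),188],.092)-plane(d,[np.polyval(k,215),215],.092)
print(np.round(xs,1),"turn rad",np.radians(186.36)-np.arctan2(v[1],v[0]))
E
python3 -m handwheel '[[[0,0,-0.98],[0,0,0],-1],[[0,0,-0.98],[0,0,0],-1],[[0,0,-0.98],[0,0,0],-1],[[0,0,-0.98],[0,0,0],-1],[[0,0,-0.98],[0,0,0],-1]]'
python3 -m handwheel '[[[0,0,-0.98],[0,0,0],-1],[[0,0,0],[0.7,0.72,0],-1],[[0,0,0],[0.7,0.72,0],-1],[[0,0,0],[0.7,0.72,0],-1],[[0,0,0],[0.7,0.72,0],-1]]'
python3 -m handwheel '[[[0,0,0],[0.7,0.72,0],-1],[[0,0,0],[0.7,0.72,0],-1],[[0,0,0],[0.7,0.72,0],-1],[[0,0,0],[0.7,0.72,0],-1],[[0,0,0],[0.6,0.7,0],-1]]';python3 -m handwheel '[[[0,0,0],[0,0,0],-1],[[0,0,0],[0,0,0],-1],[[0,0,0],[0,0,0],-1]]'
cat > go.py <<'E'
from h import *
t=[];
s=state();M=R.from_quat(np.roll(s["tool_rot"],-1)).as_matrix();print(s["position"],"yaw",np.degrees(np.arctan2(M[1,0],M[0,0])),"units to hole",(M.T@(np.array([.4438,.2330,.0821])-s["position"])/.05).round(3),s["ft_force"])
E
python3 go.py
```

```text
[276.9 277.  277.  277.  277.  277.1 277.  276.9 276.9 276.9 277.  277.
 277.1 277.  277.  277.1 277.1 277.2 277.2 277.4 277.6 277.8 277.8 277.8
 277.9 277.9 278.  278. ] turn rad 1.4049568883354047
t: 17.0
position: [0.5549, -0.2041, 0.2206]
tool_rot: [-0.002, 0.318, 0.948, 0.0]
ft_force: [0.2, 0.3, -2.0]
width: 0.156
grip_force: 58.9
t: 17.62
position: [0.5032, -0.0088, 0.2209]
tool_rot: [-0.002, 0.254, 0.967, -0.0]
ft_force: [0.6, 1.0, -1.7]
width: 0.154
grip_force: 59.1
t: 18.25
position: [0.4433, 0.2303, 0.2211]
tool_rot: [-0.001, 0.254, 0.967, -0.001]
ft_force: [1.1, -0.7, -1.2]
width: 0.152
grip_force: 59.1
t: 18.62
position: [0.445, 0.2281, 0.2223]
tool_rot: [-0.0, 0.255, 0.967, -0.001]
ft_force: [-0.2, 0.8, -1.9]
width: 0.152
grip_force: 59.2
[0.44501    0.22807547 0.22227452] yaw 150.45735027014325 units to hole [0.068 0.077 2.803] [-0.16030857  0.79914492 -1.8948967 ]
```

```bash
python3 -m handwheel '[[[0,0,0],[0.07,0.077,0],-1],[[0,0,0],[0,0,0.6],-1],[[0,0,0],[0,0,0.6],-1],[[0,0,0],[0,0,0.5],-1],[[0,0,0],[0,0,0],-1]]';python3 -m handwheel '[[[0,0,0],[0,0,0],-1],[[0,0,0],[0,0,0],-1]]'; python3 go.py
```

```text
t: 19.25
position: [0.4423, 0.2333, 0.1358]
tool_rot: [-0.002, 0.255, 0.967, -0.001]
ft_force: [-0.2, -1.0, -1.7]
width: 0.151
grip_force: 59.2
t: 19.5
position: [0.4449, 0.2346, 0.1397]
tool_rot: [0.001, 0.254, 0.967, 0.001]
ft_force: [-0.7, 0.6, -2.0]
width: 0.156
grip_force: 59.2
[0.44492398 0.23464541 0.13968372] yaw 150.51993276581436 units to hole [ 0.005 -0.042  1.152] [-0.66466413  0.57342973 -2.01307885]
```

Oscillation settles slowly; I'll let it settle and re-read.

```bash
python3 -m handwheel '[[[0,0,0],[0,0,0.1],-1],[[0,0,0],[0,0,0],-1],[[0,0,0],[0,0,0],-1],[[0,0,0],[0,0,0],-1],[[0,0,0],[0,0,0],-1]]'; python3 go.py
```

```text
t: 20.12
position: [0.4439, 0.2343, 0.133]
tool_rot: [0.0, 0.254, 0.967, 0.0]
ft_force: [-1.0, 0.1, -2.6]
width: 0.152
grip_force: 59.2
[0.44389561 0.23433247 0.13304876] yaw 150.53644498599186 units to hole [-0.011 -0.024  1.019] [-0.98193463  0.14398534 -2.59119689]
```

```bash
python3 -m handwheel '[[[0,0,0],[-0.01,-0.02,0.15],-1],[[0,0,0],[0,0,0.1],-1],[[0,0,0],[0,0,0.08],-1],[[0,0,0],[0,0,0],-1],[[0,0,0],[0,0,0],-1]]'; python3 go.py;  python3 -m handwheel '[[[0,0,0],[0,0,0.15],-1],[[0,0,0],[0,0,0.15],-1],[[0,0,0],[0,0,0.1],-1],[[0,0,0],[0,0,0],-1],[[0,0,0],[0,0,0],-1]]'; python3 go.py
```

```text
t: 20.75
position: [0.4439, 0.2332, 0.1166]
tool_rot: [0.0, 0.254, 0.967, 0.0]
ft_force: [0.6, -0.6, -0.7]
width: 0.155
grip_force: 59.2
[0.44386607 0.23323593 0.11655661] yaw 150.53568211836946 units to hole [-0.001 -0.005  0.689] [ 0.63371971 -0.60316423 -0.67334394]
t: 21.38
position: [0.4439, 0.2332, 0.0966]
tool_rot: [0.0, 0.254, 0.967, 0.0]
ft_force: [-0.4, -0.2, -0.2]
width: 0.154
grip_force: 59.2
[0.44388177 0.23321706 0.09657197] yaw 150.53431752096168 units to hole [-0.001 -0.005  0.289] [-0.37444533 -0.1794617  -0.23054177]
```

```bash
python3 -m handwheel '[[[0,0,0],[0,0,0.1],-1],[[0,0,0],[0,0,0.1],-1],[[0,0,0],[0,0,0.04],-1],[[0,0,0],[0,0,0],-1],[[0,0,0],[0,0,0],-1]]'; python3 -m handwheel '[[[0,0,0],[0,0,0.02],-1],[[0,0,0],[0,0,0],-1]]'; python3 -m handwheel '[[[0,0,0],[0,0,0.02],-1],[[0,0,0],[0,0,0],-1]]'
```

```text
t: 22.0
position: [0.4439, 0.2332, 0.0846]
tool_rot: [0.0, 0.254, 0.967, 0.0]
ft_force: [-0.6, 0.1, -2.4]
width: 0.154
grip_force: 59.2
t: 22.25
position: [0.4438, 0.2332, 0.0835]
tool_rot: [-0.0, 0.254, 0.967, 0.0]
ft_force: [0.2, 0.1, -1.4]
width: 0.154
grip_force: 59.2
t: 22.5
position: [0.4437, 0.2332, 0.0824]
tool_rot: [-0.0, 0.254, 0.967, -0.0]
ft_force: [-0.5, 0.0, -1.6]
width: 0.154
grip_force: 59.2
```

```bash
python3 -m handwheel '[[[0,0,0],[0,0,0.02],-1],[[0,0,0],[0,0,0],-1]]'; python3 -m handwheel '[[[0,0,0],[0,0,0.01],-1],[[0,0,0],[0,0,0],-1]]'
```

```text
t: 22.75
position: [0.4439, 0.2332, 0.0821]
tool_rot: [0.0, 0.254, 0.967, 0.0]
ft_force: [-2.5, -1.5, 5.3]
width: 0.153
grip_force: 60.2
t: 23.0
position: [0.444, 0.2333, 0.082]
tool_rot: [0.0, 0.254, 0.967, -0.0]
ft_force: [-5.2, -3.2, 10.6]
width: 0.159
grip_force: 61.2
```

Seated on the flange. Relieve the load, open partly and retreat.

```bash
python3 -m handwheel '[[[0,0,0],[0,0,-0.02],-1],[[0,0,0],[0,0,0],-1],[[0,0,0],[0,0,0],0],[[0,0,0],[0,0,0],0],[[0,0,0],[0,0,0],0]]'; python3 -m handwheel '[[[0,0,0],[0,0,0],0],[[0,0,0],[0,0,-0.2],0],[[0,0,0],[0,0,-0.5],0],[[0,0,0],[0,0,-0.7],0],[[0,0,0],[0,0,-0.7],0]]'; python3 -m handwheel '[[[0,0,0],[0,0,-0.7],0],[[0,0,0],[0,0,0],0],[[0,0,0],[0,0,0],0],[[0,0,0],[0,0,0],0]]'
python3 - <<'E'
from h import *
d=wrist('w7');t=camera('top')['frame'];s=camera('side')['frame']
z=lambda f,x,y,w,h:cv2.resize(f[y:y+h,x:x+w],(400,300),interpolation=2)
cv2.imwrite('pics/fin.png',np.vstack([np.hstack([z(d['f'],180,100,240,180),z(t,260,160,120,90)]),np.hstack([z(s,240,160,80,60),z(s,230,265,120,90)])]))
c=blob(d,240,150,80,90,30);print(c[1],plane(d,c[0],.088))
E
```

```text
t: 23.62
position: [0.4438, 0.2332, 0.0819]
tool_rot: [0.0, 0.254, 0.967, 0.0]
ft_force: [0.0, -0.0, -0.5]
width: 0.502
grip_force: 0.0
t: 24.25
position: [0.4438, 0.2332, 0.1887]
tool_rot: [0.0, 0.254, 0.967, 0.0]
ft_force: [0.8, -0.2, -0.7]
width: 0.499
grip_force: 0.0
t: 24.75
position: [0.4431, 0.2329, 0.2208]
tool_rot: [-0.001, 0.254, 0.967, -0.001]
ft_force: [0.7, 0.2, 0.2]
width: 0.5
grip_force: 0.0
((39.5, 56.5), (57.0, 15.0), 90.0) [0.44350714 0.23357072 0.088     ]
```

View pics/fin.png

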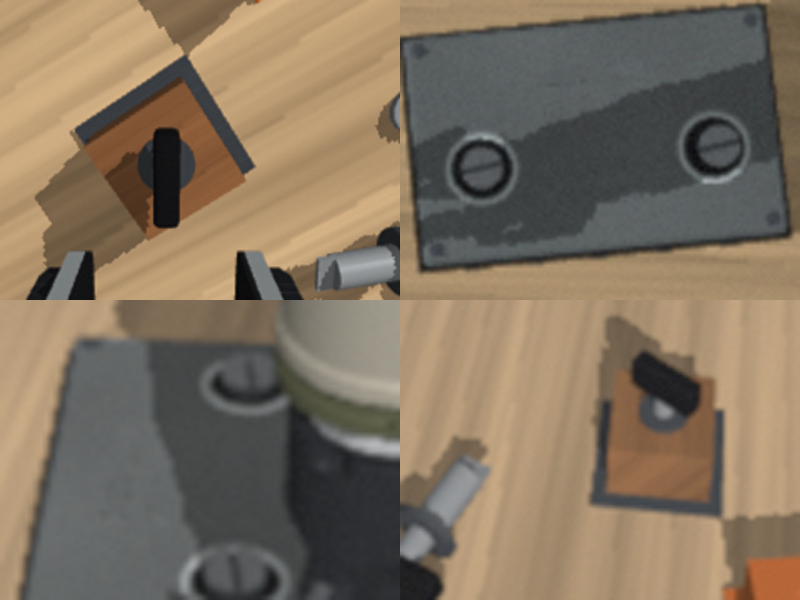

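The key stands upright in its holder, and the stud's slot lies across like the locked one. The larger look-alike key, which stood at first, now lies on its side, so I'll check whether the wrench moved.

```bash
python3 - <<'E'
from h import *
for n in('w1','w3','w7'):
    d=np.load(n+'.npz');f=d['f'][120:262,400:500];h=cv2.cvtColor(f,cv2.COLOR_BGR2HSV)
    # ring end of wrench: low-saturation pixels, upper part
    m=((h[...,1]<60)&(h[...,2]>60)).astype(np.uint8);m[60:]=0
    c=max(cv2.findContours(m,0,2)[0],key=cv2.contourArea);x,y,w,hh=cv2.boundingRect(c);print(n,(x+400,y+120,w,hh),plane(d,[x+400+13,y+120+13],.005).round(4))
t=camera('top')['frame'];a=np.load('top0.npz')['f']
for f in(a,t):
    h=cv2.cvtColor(f[160:235,130:165],cv2.COLOR_BGR2HSV);m=((h[...,1]<60)).astype(np.uint8);p=cv2.findNonZero(m).reshape(-1,2);print(len(p),p.min(0),p.max(0),p.mean(0))
E
```

```text
w1 (411, 134, 42, 46) [0.4982 0.3892 0.005 ]
w3 (414, 151, 32, 29) [0.5012 0.3879 0.005 ]
w7 (414, 152, 31, 28) [0.5018 0.3882 0.005 ]
443 [ 8 10] [22 68] [14.6275395  37.77426637]
1768 [0 9] [34 74] [18.11255656 47.58936652]
```

```bash
python3 -c "
from rig import job;print(job.finish_job())"
```

```text
the job is handed in; nothing more can be done
None
```

The job is handed in: the stud is pressed in, turned about 1.40 rad and sits in its catch, and the small key is back upright in its holder and released; the larger look-alike key fell over between my first close look and the lift (cause not seen) and lies by the wrench, which moved about 3 mm at most.

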